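Swap the tile in the bonding press and hold the next one under pressure

ROBOT

A 6-joint arm with a two-finger parallel gripper is mounted at the origin on a cart in front of the work surface, level with it; the furniture and walls round the work are solid. World frame = base frame: x ahead of the robot, y to its left, z up, the work surface at z = 0. Lengths are in m, angles in rad, forces in N, time in s.
With the tool pointing down it reaches from about 0.35 to 0.925 m from the base axis. Payload 6.4 kg.
Tool frame: the origin (TCP) lies at the very end of the fingers, on their centre line; the grasp point (between the pads) lies 19 mm behind it (r.tcp_to_grasp is the distance from the TCP to the grasp point, in m); z points along the fingers, y is the line along which they close (so a half turn about z gives the same grasp; the last joint's range is limited). The gripper opens to 94 mm and grips with 3 to 60 N. Pads are 16 mm wide; open, the fingers measure 119 mm over their backs; the gripper's body (75 mm by 177 mm) begins 78 mm behind the grasp point.
Start: joints at [-1.29, 0.245, 1.558, -0, 1.339, -0.174], TCP at [0.286, -0.584, 0.205] pointing down, gripper open.
Joint ranges: [-3.13, 3.13], [-1.02, 2.26], [0.13, 2.54], [-0.95, 4.09], [0.21, 2.88], [-2.74, 2.74]. Speed limits (rad/s): [2.57, 2.57, 3.14, 3.14, 3.14, 3.14].

INTERFACE

Orientations are given as a rotation vector (axis times angle).
In Python, from rig import monitor, cams, r gives the robot as it stands.
- The arm moves only by the tool apply_moves, never from a script. Its argument "increments" is text: rows parted by semicolons, each of 7 numbers parted by spaces: the finger opening in mm, from 0 to 94, then the shift along the tool's x, y, z in mm, then the turn, a rotation vector about the tool's x, y, z in rad. A call has 1 to 8 rows; each row shifts and turns the commanded pose from where the row before left it, along the tool's axes as they then stand; what a row does not reach is not made up. A row lasts 1/8 s, in which the tool goes at most 62.5 mm and 10.7 degrees, less where a joint would pass 70% of its speed; a pose out of reach is approached as far as the arm can. A call with a gripper value outside its range is refused whole. The fingers move at their own pace and stop on an object; "grip_force" is the grip in N (left out, the last holds). Time passes only in rows, so rows that do not move let the fingers close. It gives the time, the measured TCP pose, the force, the opening and the grip force at its end, in the units of the state.
- monitor.sense(): the state, without advancing time (a new reading comes with each control period).
- cams.read_camera(name): name is "scene" or "side" or "wrist"; returns the picture (480x640x3 uint8, red, green, blue); there is no depth.
- cams.camera_info(name): a dict with "intrinsics" (3x3 intrinsics, pixels), "position" and "orientation" of the camera in the world; the wrist camera has in their place "mount" (4x4, takes a point from camera to tool coordinates, whose origin is the TCP and whose axes are the flange's). Camera axes: x right, y down, z forward; pixel columns grow to the right and rows downward; lengths in m; the calibration is good to about 2 mm. A picture is of the moment at which its call begins: read the wrist's pose just before it. camera_info takes no time and is no camera call.
- r.sign_off(): hands the job in; it is judged then, once.
Trained networks look in the newest picture that a camera, given by its name, has taken for a name from the list of things; names that differ only in an ending like _2 or _b are one class to them, and where a whole thing is asked for, a point or a joint stands for the part that bears it (a point fixed in the world has none). Each returns a list of dicts, best first, with "confidence" (0 to 1); they miss things now and then, are a little off and sometimes report something else, mostly with a low value. They report only what shows in the picture. A call takes as long as a camera call. They do not tell look-alikes from the thing itself.
- cams.spot_in(camera, name): "at" ([x, y, z] in m, in world coordinates, good to about 4 mm: the middle of the surface that is visible of it).
- cams.outline_of(camera, name): "pixels" (480x640 bool, what is visible of it).
The state is a dict: "clock": time; "joint_pos": joint angles; "joint_velocities": joint speeds; "joint_torque": joint torques, N m; "position": TCP position; "ee_rot": TCP orientation; "ft_force": force on the tool from outside, world axes, zero at the start; "torque": the same for the moment, N m; "gripper_width": finger opening in m; "grip_force": force on a finger pad.
Only numpy, scipy, OpenCV 4.12 (cv2) and the standard library are available. Lean on these libraries where they do the work, as an engineer would, in place of code of your own. Each camera call takes 0.05 s, during which the arm holds its last target. There are 200 camera calls.

TASK

The lighter blue round tile in the bonding press has set and the dark blue round tile in the tray is next: swap the two, so that the dark tile lies flat on the anvil between the four pins and the lighter one lies flat in the tray well that the dark one came from (park one on a free spot meanwhile), and leave the green tiles and everything else where they are. Then pull the press's sprung lever down on the dark tile until the green ring stands out of the plunger's sleeve on top of the lever, never so far that the red ring below it comes out. Finish like that, with the gripper still holding the lever steady in the green while the glue grabs: do not let go.

Things in the scene. Friction and masses are not known exactly. Their poses are not given: they have to be found in the camera images.
- press: Small blue lever press, fixed to the bench. Origin: on the bench surface right under the nest; z up, x away from the robot toward the hinge, y along the hinge pin; turned by up to 0.12 rad from the bench axes. Base plate 225 x 136 mm (x -65 to +160 mm), top 14 mm above the bench. Hinge pin at x = 115 mm, 72 mm up, between cheeks at y = +-58 mm that are 94 mm high.
- nest (a point): Centre of the top of the press's anvil (28 mm above the bench, 44 mm across), where a tile lies. Four 5 mm pins stand round it, 30 mm from the centre on the diagonals of the press's x and y, tapered from 36 to 41 mm above the bench: the tile goes between them with 1.5 mm clearance all round. Along the press's x and y the tile's rim is free for fingers.
- lever (a joint): Lever hinge (rad). 0 = up, 15 degrees past upright, where its spring holds it; grows as it is pulled over and down toward the robot; 1.833 = level. The pad meets a tile in the nest at about 1.77; the green ring is out and the red in from 1.80 to 1.86. Let go, it springs up again. Takes about 2 to 5 N at the grip bar on the way and 6 to 9 N in the green.
- grip_bar (a point): Middle of the lever's black grip bar: round, 16 mm thick, 82 mm long along the press's y between the two side rails, 190 mm from the hinge pin. At rest 256 mm above the bench, 49 mm behind the pin; with the lever level 72 mm up, 190 mm in front of the pin (75 mm before the nest). Pinch it from above, fingers closing along the press's x; it turns in them.
- plunger (a joint): How far the sprung plunger in the lever's middle, whose rubber pad meets the tile, is pushed up into its sleeve (m): 0 = free, 0.016 = bottomed; 2.8 N at 0 plus 0.7 N per mm. On its head above the sleeve a green ring comes out from 0.004 and, below it, a red one from 0.011. With a tile in the nest: 0.0075 when the lever is level, 1 mm for each 1.65 mm of bar height.
- tray: Plywood tray 172 x 172 x 12 mm, fixed to the bench, turned by up to 0.12 rad from the bench axes. Origin: centre of the underside. Four round wells, 63 mm across and 4 mm deep, in a square at +-42.5 mm in x and y; all four are taken at the start. Tray and press stand side by side, either one on the right; before the right-hand one the bench is free down to its front edge at x = 0.26 m.
- well_0 (a point): point at the centre of the floor of the tray's x -42.5, y -42.5 mm well (8 mm above the tray's underside)
- well_1 (a point): point at the centre of the floor of the tray's x -42.5, y +42.5 mm well (8 mm above the tray's underside)
- well_2 (a point): point at the centre of the floor of the tray's x +42.5, y -42.5 mm well (8 mm above the tray's underside)
- well_3 (a point): point at the centre of the floor of the tray's x +42.5, y +42.5 mm well (8 mm above the tray's underside)
- pale_tile: Lighter, mottled blue glazed round tile, 52 mm across, 7 mm thick, with a cork pad (50 mm, 5 mm thick) glued under it; starts in the press's nest. Origin: centre of the glazed tile's underside, on top of the cork: 33 mm above the bench in the nest, 13 mm in a well, 5 mm on the bench. Pinch it across the rim.
- dark_tile: Dark blue glazed round tile, same size, cork pad and origin as the pale one. Starts in one of the tray's wells, any of the four; it is the only round tile there.
- hex_tile_a: Green hexagonal tile, about 57 mm, 7 mm thick, in another well of the tray; stays there. Origin: about the centre of its underside.
- hex_tile_b: Green hexagonal tile, about 57 mm, 7 mm thick, in another well of the tray; stays there. Origin: about the centre of its underside.
- hex_tile_d: Green hexagonal tile, about 57 mm, 7 mm thick, in another well of the tray; stays there. Origin: about the centre of its underside.
- mug: White mug, 92 mm wide, 95 mm high, a bystander on the bench. Origin: centre of its underside.
- masking_tape: Roll of masking tape, 96 mm across, 25 mm high, lying flat, a bystander on the bench. Origin: centre of its underside.
- brush_pot: Dark pot of pencils and brushes, 84 mm wide, 174 mm high, a bystander on the bench. Origin: centre of its underside.
- glue_tube: Blue tube of glue, 166 mm long, a bystander on the bench. Origin: centre of its underside.
- scissors: Scissors with blue handles, 199 mm long, a bystander on the bench. Origin: centre of its underside.
Things that resemble listed ones, but are neither listed nor needed, are in the scene too. What is meant by the pale_tile is not turquoise, and is the smaller of those in its own colour.

How it is judged:
On the way, in this order (a step that is already met when the one before it is completed fails the run):
1. the dark tile lies in the press's nest and the lighter tile in the free tray well, both let go (horizontal distance between dark_tile and nest below 0.003 m and z of dark_tile in the frame of nest below 0.0065 m and angle between each of dark_tile, pale_tile's own z axis and vertical below 0.06 rad and contact force between the fingers and dark_tile below 0.2 N and (horizontal distance between pale_tile and well_0 below 0.009 m or horizontal distance between pale_tile and well_1 below 0.009 m or horizontal distance between pale_tile and well_2 below 0.009 m or horizontal distance between pale_tile and well_3 below 0.009 m) and z of pale_tile in the frame of tray below 0.0155 m and contact force between the fingers and pale_tile below 0.2 N and linear speed of pale_tile below 0.03 m/s), for 0.2 s.
2. the lever is pulled down by the gripper until the green ring shows and the red does not (value of joint plunger between 0.004 and 0.011 m and value of joint lever above 1.78 rad and contact force between the fingers and press above 2 N and horizontal distance between dark_tile and nest below 0.003 m and z of dark_tile in the frame of nest below 0.0065 m and angle between dark_tile's own z axis and vertical below 0.06 rad and contact force between the fingers and dark_tile below 0.2 N), for 0.5 s.
At the end, for the whole second after the job is handed in: Dark tile flat between the pins (within 3 mm of the nest centre), lighter tile flat in a tray well (within 9 mm of its centre), neither touched by the fingers; the gripper holds the lever (2 N or more) with the plunger in by 4 to 11 mm (green ring out, red not) through the last second (all of step 2 and (horizontal distance between pale_tile and well_0 below 0.009 m or horizontal distance between pale_tile and well_1 below 0.009 m or horizontal distance between pale_tile and well_2 below 0.009 m or horizontal distance between pale_tile and well_3 below 0.009 m) and z of pale_tile in the frame of tray below 0.0155 m and angle between pale_tile's own z axis and vertical below 0.06 rad and contact force between the fingers and pale_tile below 0.2 N and linear speed of pale_tile below 0.03 m/s); the arm keeps its last pose, push and grip.
It fails at once if the lever is pressed too far: the red ring comes out (plunger past 12 mm) (value of joint plunger above 0.012 m).
It fails at once if a green tile is moved out of its place (more than 15 mm) (distance of any of hex_tile_a, hex_tile_b, hex_tile_d from where it was at the start of the episode above 0.015 m).
It fails at once if a bystander is pushed away (more than 30 mm) (distance of any of mug, masking_tape, brush_pot, glue_tube, scissors from where it was at the start of the episode above 0.03 m).
It also fails if it takes over 69 s, if anything falls off the work surface, if the arm or the gripper's body presses on something with over 40 N, if the wrist force passes 120 N, or if a joint passes its speed limit or range.

## Working session

There is one attempt and no reset: what is moved stays moved. The work goes in short steps, Python scripts to look and compute and a tool call to move; the robot and the scene stay as the last step left them, time stands still between calls to the robot, and variables do not carry over. Pictures are saved under pics/ and viewed, at most 13 in all, crops included, and the job is handed in when it is done.

Besides the shell and the picture viewer there is one more tool, called after "Emit:" as name(argument=value, ...), one argument or row to a line, values as JSON. apply_moves: Moves the arm, as the interface text tells. Its arguments: {"type":"object","properties":{"increments":{"type":"string"},"grip_force":{"type":"number"}},"required":["increments"]}

```bash
ls; mkdir -p pics
python3 - <<'E'
from rig import monitor,cams,r
import cv2
print(monitor.sense()); print(r.tcp_to_grasp)
for c in("scene","side"):
    im=cams.read_camera(c); cv2.imwrite(f"pics/{c}0.png",im[:,:,::-1]); print(c,cams.camera_info(c))
    for n in("pale_tile","dark_tile","hex_tile_a","press","tray","lever","mug","masking_tape","brush_pot","glue_tube","scissors"):
        print(n,[(round(d["confidence"],2),[round(float(v),3) for v in d["at"]]) for d in cams.spot_in(c,n)])
print(cams.camera_info("wrist"))
E
```

```text
pics
{'clock': 0.0, 'joint_pos': array([-1.29007497e+00,  2.45802205e-01,  1.55899754e+00, -1.64461930e-05,
        1.33869413e+00, -1.74094215e-01]), 'joint_velocities': array([ 3.34849051e-04,  9.01353822e-04,  1.51561171e-03, -1.19368474e-04,
       -3.34126329e-05,  2.12448175e-03]), 'joint_torque': array([ 9.17948273e-04, -4.15837991e+01, -3.14598584e+01,  6.85567874e-02,
        3.32336908e-02, -1.28368220e-04]), 'position': array([ 0.28537942, -0.58333747,  0.20436181]), 'ee_rot': array([-3.05885933e+00, -7.07858859e-01,  1.84130041e-04]), 'ft_force': array([ 0.08391076, -0.66738543, -0.71105657]), 'torque': array([-0.06770039,  0.03096336,  0.00687539]), 'grip_force': 0.0, 'gripper_width': 0.0942373604863402}
0.0188
scene {'intrinsics': array([[550.41849957,   0.        , 322.53714203],
       [  0.        , 550.41849957, 236.38893947],
       [  0.        ,   0.        ,   1.        ]]), 'position': array([ 1.55498105, -0.69850656,  0.73666164]), 'orientation': array([-1.81302446, -0.93891337,  0.60705831])}
pale_tile [(0.56, [0.706, -0.218, 0.01]), (0.53, [0.476, -0.3, 0.04
[... 1536 characters left out ...]
ot [(0.81, [0.387, 0.275, 0.091])]
glue_tube [(0.77, [0.577, 0.347, 0.017]), (0.56, [0.429, 0.132, 0.019])]
scissors [(0.94, [0.673, 0.034, 0.003]), (0.24, [0.578, 0.349, 0.018])]
{'intrinsics': array([[426.748133  ,   0.        , 320.88121703],
       [  0.        , 426.748133  , 235.91549359],
       [  0.        ,   0.        ,   1.        ]]), 'mount': array([[-3.29697143e-04, -9.57900674e-01, -2.87099616e-01,
         8.40061373e-02],
       [ 9.99999933e-01, -2.70811865e-04, -2.44814864e-04,
        -1.37782690e-03],
       [ 1.56758341e-04, -2.87099678e-01,  9.57900700e-01,
        -1.80699934e-01],
       [ 0.00000000e+00,  0.00000000e+00,  0.00000000e+00,
         1.00000000e+00]])}
```

View pics/scene0.png

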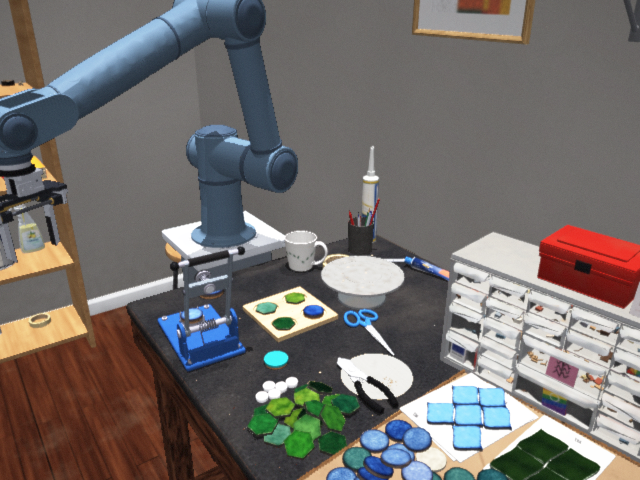

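View pics/side0.png

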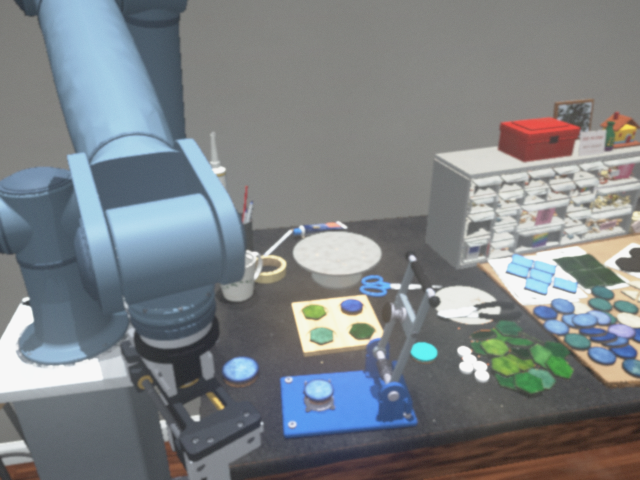

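The scene view shows the press at pixel (200,335) with the lever up, and the tray at (290,312) with the dark tile at (314,311). The lighter blue candidates in the side view are:
- The disc in the nest, (319,390).
- A larger loose blue disc at (240,370), at about (0.34,-0.21).
- A turquoise disc at (424,351).

The pale tile must be the one in the nest. I'll confirm this in a wrist crop.

```bash
cat > h.py <<'E'
import numpy as np, cv2
from scipy.spatial.transform import Rotation as R
from rig import monitor,cams,r
def pose():
    s=monitor.sense(); return np.array(s["position"]),R.from_rotvec(s["ee_rot"]),s
def down(yaw): # tool z down, tool x at yaw
    return R.from_matrix(np.array([[np.cos(yaw),np.sin(yaw),0],[np.sin(yaw),-np.cos(yaw),0],[0,0,-1]]))
def plan(target,yaw,n=1,start=None):
    p,o,_=pose()
    if start is not None: p,o=start
    t=down(yaw); rv=(o.inv()*t).as_rotvec()
    dp=o.inv().apply(np.array(target)-p)*1000
    print("tool shift mm",np.round(dp,1),"turn",np.round(rv,4)," after turn shift",np.round(t.inv().apply(np.array(target)-p)*1000,1),"n",n)
def wcam(save=None):
    p,o,_=pose(); im=cams.read_camera("wrist")
    if save: cv2.imwrite(f"pics/{save}.png",im[:,:,::-1])
    i=cams.camera_info("wrist"); T=np.eye(4); T[:3,:3]=o.as_matrix(); T[:3,3]=p
    return im,np.array(i["intrinsics"]),T@np.array(i["mount"])
def ray(K,C,uv,z): # pixels -> world points at height z
    uv=np.atleast_2d(uv); d=np.c_[uv,np.ones(len(uv))]@np.linalg.inv(K).T@C[:3,:3].T
    return C[:3,3]+d*((z-C[2,3])/d[:,2])[:,None]
def proj(K,C,X):
    q=(np.atleast_2d(X)-C[:3,3])@C[:3,:3]@K.T; return q[:,:2]/q[:,2:]
E
python3 - <<'E'
from h import *
plan([.471,-.288,.2],np.pi/2)
E
```

```text
tool shift mm [ 296.6 -184.4    5.4] turn [ 0.     0.    -1.116]  after turn shift [295.9 185.5   5.5] n 1
```

Emit:
apply_moves(
  increments="94 0 0 0 0 0 -0.186;94 0 0 0 0 0 -0.186;94 0 0 0 0 0 -0.186;94 0 0 0 0 0 -0.186;94 0 0 0 0 0 -0.186;94 0 0 0 0 0 -0.186",
)

```text
clock: 1.95
position: [0.2855, -0.5839, 0.2055]
ee_rot: [2.215, 2.228, -0.0]
ft_force: [0.3, 0.9, -0.1]
gripper_width: 0.0938
grip_force: 0.0
```

Emit:
apply_moves(
  increments="94 42 26 1 0 0 0;94 42 26 1 0 0 0;94 42 27 1 0 0 0;94 42 27 1 0 0 0;94 42 27 1 0 0 0;94 42 27 0 0 0 0;94 42 26 0 0 0 0;94 0 0 0 0 0 0",
)

```text
clock: 2.95
position: [0.4727, -0.2876, 0.2006]
ee_rot: [2.216, 2.226, 0.0]
ft_force: [0.4, 0.4, 0.2]
gripper_width: 0.0938
grip_force: 0.0
```

Run:
```python
from h import *
im,K,C=wcam("w1")
p,o,s=pose(); print(p,o.as_matrix().round(3),s["clock"])
for n in("pale_tile","press"):
    for d in cams.outline_of("wrist",n):
        m=d["pixels"]; ys,xs=np.nonzero(m); print(n,d["confidence"],m.sum(),xs.mean(),ys.mean(),xs.min(),xs.max(),ys.min(),ys.max())
        if n=="pale_tile":
            print(ray(K,C,[[xs.mean(),ys.mean()]],.040), 2*np.sqrt(m.sum()/np.pi))
            c=max(cv2.findContours(m.astype('uint8'),0,1)[0],key=len)[:,0]
            w=ray(K,C,c,.040); (x,y),rr=cv2.minEnclosingCircle(w[:,:2].astype('f4')); print("circ",x,y,rr)
```

```text
[ 0.47200834 -0.28910109  0.20058702] [[-0.003  1.    -0.   ]
 [ 1.     0.003 -0.   ]
 [-0.    -0.    -1.   ]] 3.0
pale_tile 0.94 2999 312.7955985328443 236.18006002000666 281 343 206 267
[[ 0.46534341 -0.30485041  0.04      ]] 61.79357081979284
circ 0.4647849500179291 -0.30570167303085327 0.027152355760335922
pale_tile 0.76 6009 154.6044266932934 101.76285571642536 111 198 57 145
[[ 0.34478931 -0.19827527  0.04      ]] 87.46940278928165
circ 0.3447745144367218 -0.19891974329948425 0.03333595395088196
pale_tile 0.58 3445 585.688824383164 121.38838896952105 552 619 90 153
[[ 0.67633798 -0.21136027  0.04      ]] 66.22922490572147
circ 0.6761128902435303 -0.21223574876785278 0.026317598298192024
press 0.79 45753 427.80604550521275 247.43160011365376 240 639 146 399
```

View pics/w1.png

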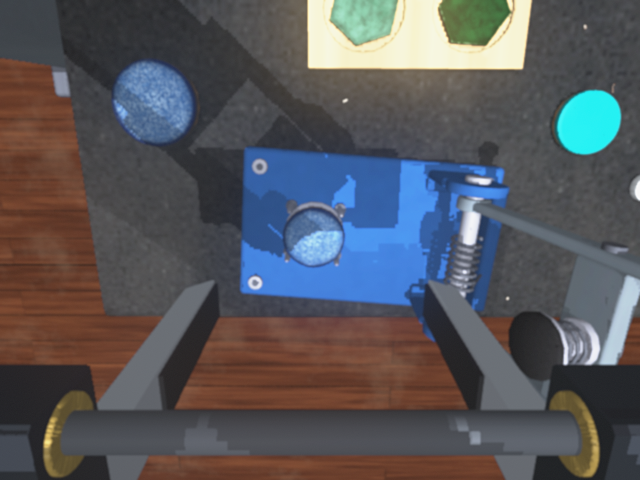

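The wrist view shows the pale tile at (313,236) in the nest, about 52–54 mm across. The larger mottled decoy disc is at (154,102), at least 66 mm across, and the turquoise disc is at (586,121). The smaller mottled one in the nest fits. One enlarged crop will confirm it and show the pins.

Run:
```python
from h import *
im=cv2.imread("pics/w1.png"); c=im[185:285,235:360]
cv2.imwrite("pics/c1.png",cv2.resize(c,None,fx=6,fy=6,interpolation=cv2.INTER_CUBIC))
i=cams.camera_info("wrist");p,o,_=pose();T=np.eye(4);T[:3,:3]=o.as_matrix();T[:3,3]=p;C=T@np.array(i["mount"]);K=np.array(i["intrinsics"]);np.savez("w1.npz",K=K,C=C)
# base plate edges: blue mask
hsv=cv2.cvtColor(im,cv2.COLOR_BGR2HSV); m=((hsv[...,0]>105)&(hsv[...,0]<125)&(hsv[...,1]>170)&(hsv[...,2]>60))
top=[(x,np.nonzero(m[140:200,x])[0][0]+140) for x in range(262,420,4) if m[140:200,x].any()]
lef=[(np.nonzero(m[y,225:260])[0][0]+225,y) for y in range(160,290,4) if m[y,225:260].any()]
bot=[(x,np.nonzero(m[270:320,x])[0][-1]+270) for x in range(262,400,4) if m[270:320,x].any()]
for n,l in(("top",top),("left",lef),("bot",bot)):
    w=ray(K,C,l,.014)[:,:2]; vx,vy,x,y=cv2.fitLine(w.astype('f4'),cv2.DIST_HUBER,0,1e-4,1e-4).ravel(); print(n,len(l),vx,vy,x,y,np.arctan2(vy,vx))
```

```text
top 40 0.997185 -0.07498053 0.47641495 -0.24610786 -0.075050965
left 23 0.09977836 0.99500966 0.40192282 -0.30710196 1.4708517
bot 35 0.99698037 -0.07765374 0.47912183 -0.37589407 -0.077732004
```

View pics/c1.png

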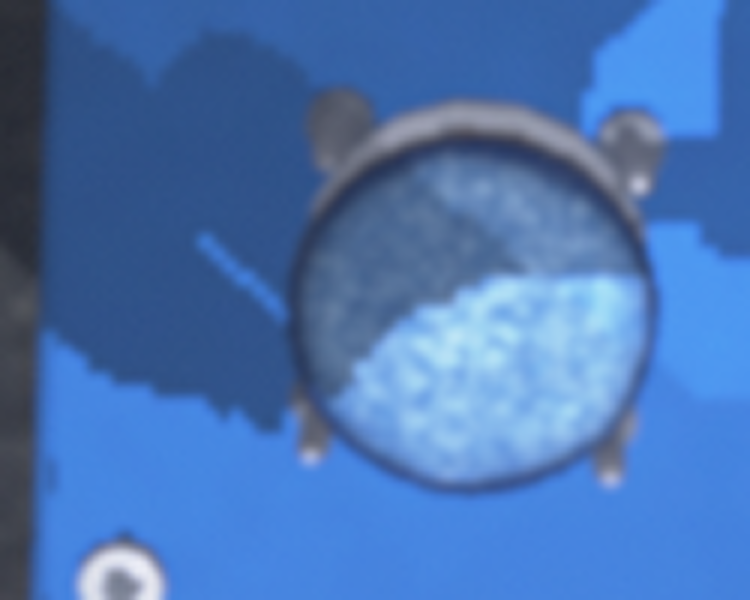

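The crop confirms it: a mottled pale blue disc about 52 mm across sits between four pins, with pin tops at crop (312,455), (610,480) and (640,183). The nest centre is near image (314,238) and the press yaw is about -0.076.

Run:
```python
from h import *
d=np.load("w1.npz");K,C=d["K"],d["C"]
print(ray(K,C,[[287,260.8],[336.7,265],[341.7,215.5]],.041), ray(K,C,[[313.9,237.4]],.04))
plan([.4662,-.3062,.032],np.pi/2-.076)
```

```text
[[ 0.44181856 -0.32934796  0.041     ]
 [ 0.48395839 -0.33317127  0.041     ]
 [ 0.48763411 -0.28988408  0.041     ]] [[ 0.46470293 -0.30895122  0.04      ]]
tool shift mm [-15.5  -5.  168.5] turn [-0.0001  0.0004  0.0755]  after turn shift [-15.9  -3.9 168.5] n 1
```

Run:
```python
from h import *
for k in range(8):
    p,o,s=pose(); print(s["clock"],p.round(5),s["joint_pos"].round(5),o.as_rotvec().round(4)); cams.read_camera("wrist")
```

```text
3.1 [ 0.47126 -0.29063  0.20054] [-7.57220e-01  2.46300e-02  1.81067e+00 -3.90000e-04  1.30603e+00
 -7.56660e-01] [ 2.2218e+00  2.2207e+00 -6.0000e-04]
3.15 [ 0.47107 -0.29094  0.20049] [-7.57920e-01  2.47600e-02  1.81063e+00 -3.00000e-04  1.30608e+00
 -7.56580e-01] [ 2.2228e+00  2.2199e+00 -4.0000e-04]
3.2 [ 0.471   -0.29107  0.20048] [-7.58240e-01  2.47800e-02  1.81062e+00 -2.00000e-04  1.30609e+00
 -7.56440e-01] [ 2.2233e+00  2.2194e+00 -3.0000e-04]
3.25 [ 0.47097 -0.29106  0.20045] [-7.58280e-01  2.48000e-02  1.81067e+00 -1.40000e-04  1.30611e+00
 -7.56400e-01] [ 2.2235e+00  2.2194e+00 -2.0000e-04]
3.3 [ 0.471   -0.29096  0.20042] [-7.58130e-01  2.48000e-02  1.81072e+00 -9.00000e-05  1.30613e+00
 -7.56320e-01] [-2.2234e+00 -2.2194e+00  1.0000e-04]
3.35 [ 0.47106 -0.29085  0.20043] [-7.57910e-01  2.47600e-02  1.81074e+00 -8.00000e-05  1.30614e+00
 -7.56270e-01] [-2.2232e+00 -2.2196e+00  1.0000e-04]
3.4 [ 0.47114 -0.29068  0.20042] [-7.57630e-01  2.47200e-02  1.81080e+00  1.00000e-05  1.30613e+00
 -7.56240e-01] [-2.223  -2.2198 -0.    ]
3.45 [ 0.47122 -0.29053  0.20041] [-7.57340e-01  2.47100e-02  1.81083e+00  3.00000e-05  1.30614e+00
 -7.56250e-01] [-2.2226 -2.2202 -0.    ]
```

```bash
cat >> h.py <<'E'
def circ(K,C,m,z):
    c=max(cv2.findContours(m.astype('uint8'),0,1)[0],key=len)[:,0].astype(float)
    w=ray(K,C,c,z)[:,:2]; A=np.c_[2*w,np.ones(len(w))]; s=np.linalg.lstsq(A,(w**2).sum(1),rcond=None)[0]
    return s[:2],np.sqrt(s[2]+s[:2]@s[:2])
E
python3 - <<'E'
from h import *
im,K,C=wcam()
for d in cams.outline_of("wrist","pale_tile")[:1]: print(d["confidence"],circ(K,C,d["pixels"],.040))
plan([.4662,-.3062,.032],np.pi/2-.076); print(pose()[0])
E
```

```text
0.91 (array([ 0.34465528, -0.19912334]), np.float64(0.03239306598292483))
tool shift mm [-16.   -5.2 168.4] turn [-0.0001 -0.      0.0755]  after turn shift [-16.4  -4.  168.4] n 1
[ 0.47138578 -0.29017534  0.20043154]
```

Emit:
apply_moves(
  increments="94 -15.5 -5 0 0 0 0.0755;94 0 0 35 0 0 0;94 0 0 35 0 0 0;94 0 0 30 0 0 0;94 0 0 30 0 0 0;94 0 0 20 0 0 0;94 0 0 10 0 0 0;94 0 0 8.5 0 0 0",
)

```text
clock: 4.6
position: [0.4668, -0.3057, 0.032]
ee_rot: [2.303, 2.136, 0.0]
ft_force: [0.0, -0.5, 0.9]
gripper_width: 0.0938
grip_force: 0.0
```

Emit:
apply_moves(
  increments="94 0 0 0 0 0 0;70 0 0 0 0 0 0;62 0 0 0 0 0 0;56 0 0 0 0 0 0;48 0 0 0 0 0 0;48 0 0 0 0 0 0;48 0 0 0 0 0 0",
  grip_force=12,
)

```text
clock: 5.48
position: [0.4665, -0.3055, 0.032]
ee_rot: [-2.304, -2.136, -0.0]
ft_force: [0.0, 0.7, 0.5]
gripper_width: 0.0506
grip_force: 12.0
```

Run:
```python
from h import *
p,o,s=pose(); print(p,o.as_rotvec(),s["ft_force"],s["gripper_width"],s["grip_force"])
```

```text
[ 0.46654375 -0.30546757  0.03201609] [-2.30377754e+00 -2.13591877e+00 -2.44178774e-05] [0.02215988 0.65742697 0.54429686] 0.05057678970977116 11.99997291318141
```

Emit:
apply_moves(
  increments="48 0 0 -5 0 0 0;48 0 0 -15 0 0 0;48 0 0 -30 0 0 0;48 -3 -30 -10 0 0 0;48 -4 -35 0 0 0 0;48 -4 -35 0 0 0 0;48 -3.5 -31 0 0 0 0;48 0 0 0 0 0 0",
)

```text
clock: 6.48
position: [0.3339, -0.3103, 0.0928]
ee_rot: [2.305, 2.132, -0.0]
ft_force: [0.4, -0.2, -0.9]
gripper_width: 0.0507
grip_force: 12.0
```

Emit:
apply_moves(
  increments="48 0 0 25 0 0 0;48 0 0 25 0 0 0;48 0 0 15 0 0 0;48 0 0 10 0 0 0;48 0 0 7 0 0 0;48 0 0 5 0 0 0;48 0 0 0 0 0 0;48 0 0 0 0 0 0",
)

```text
clock: 7.48
position: [0.335, -0.3103, 0.0053]
ee_rot: [2.303, 2.136, -0.0]
ft_force: [0.8, -0.6, 0.2]
gripper_width: 0.0505
grip_force: 12.0
```

Run:
```python
from h import *
im,K,C=wcam("w2"); p,o,_=pose()
for d in cams.outline_of("wrist","pale_tile"):
    c,rr=circ(K,C,d["pixels"],.0133); print(d["confidence"],c,rr,"tool",o.inv().apply(np.r_[c,.0133]-p).round(4))
```

```text
0.91 [ 0.33415193 -0.20582444] 0.030335867798971985 tool [ 0.1042 -0.0088 -0.008 ]
0.8 [ 0.33405234 -0.30997747] 0.026230936460351115 tool [ 0.0003 -0.001  -0.0079]
```

View pics/w2.png

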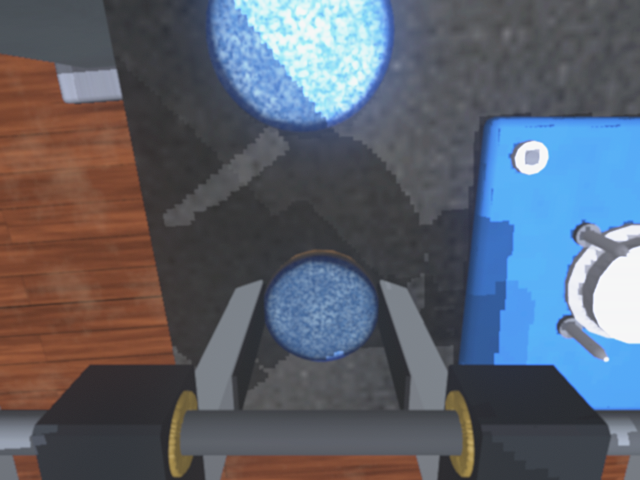

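The gripper holds the pale tile level at (322,308), centred between the fingers. The empty anvil is visible at right (625,295). I'll release the tile and look at the nest from above.

Emit:
apply_moves(
  increments="60 0 0 0 0 0 0;70 0 0 0 0 0 0;70 0 0 -5 0 0 0;70 0 0 -30 0 0 0;70 0 0 -40 0 0 0;70 7 30 -40 0 0 0;70 8 35 -40 0 0 0;70 8 35 -40 0 0 0",
)

```text
clock: 8.57
position: [0.4372, -0.2943, 0.2018]
ee_rot: [2.303, 2.135, -0.0]
ft_force: [0.5, -0.2, 0.5]
gripper_width: 0.0703
grip_force: 0.0
```

Emit:
apply_moves(
  increments="70 7 29 0 0 0 0;70 0 0 0 0 0 0;70 0 0 0 0 0 0;70 0 0 0 0 0 0;70 0 0 0 0 0 0",
)

```text
clock: 9.2
position: [0.465, -0.29, 0.1997]
ee_rot: [-2.304, -2.135, 0.0]
ft_force: [1.5, -1.0, -0.4]
gripper_width: 0.07
grip_force: 0.0
```

Run:
```python
from h import *
im,K,C=wcam("w3"); p,o,s=pose(); print(p,s["clock"]); np.savez("w3.npz",K=K,C=C)
for n in ("dark_tile","hex_tile_a","pale_tile"):
  for d in cams.outline_of("wrist",n):
    c,rr=circ(K,C,d["pixels"],.02); print(n,d["confidence"],c,rr)
x,y=proj(K,C,[.4665,-.3055,.028])[0].astype(int); print(x,y)
c=cv2.resize(im[y-60:y+60,x-75:x+75,::-1],None,fx=5,fy=5,interpolation=cv2.INTER_CUBIC); cv2.imwrite("pics/c3.png",c)
```

```text
[ 0.46513304 -0.28996772  0.19978099] 9.25
dark_tile 0.24 [ 0.67482749 -0.37589908] 0.08307147388354497
hex_tile_a 0.87 [ 0.5030422  -0.13750914] 0.0194412331444158
hex_tile_a 0.79 [ 0.58651036 -0.14069193] 0.01749810425705365
pale_tile 0.95 [ 0.68835569 -0.21226662] 0.026248294544191423
pale_tile 0.77 [ 0.33732519 -0.19898048] 0.0346997260366034
325 230
```

View pics/c3.png

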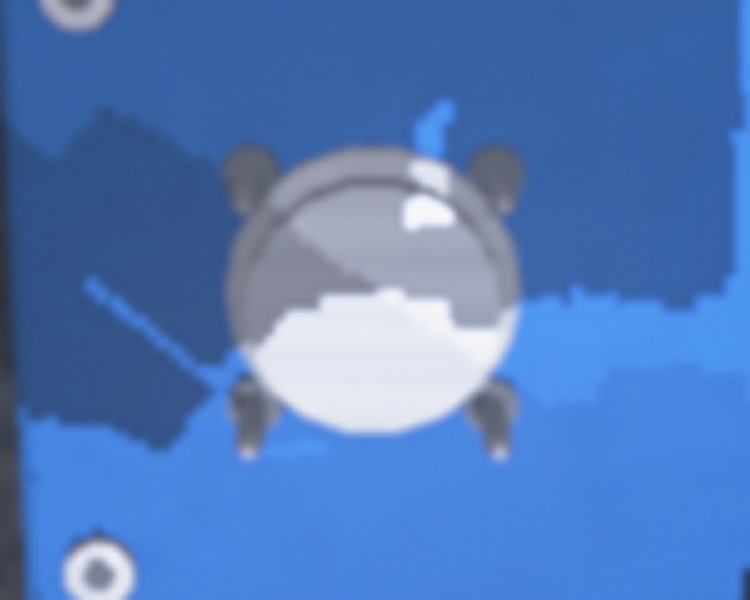

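The crop shows the empty anvil with its top disc centred at crop (373,306), and pin tops at (248,450), (500,452), (245,205) and (507,207).

Run:
```python
from h import *
d=np.load("w3.npz");K,C=d["K"],d["C"]
f=lambda q:np.array(q)/5+[250,170]
print(ray(K,C,f([[373,306]]),.028)); w=ray(K,C,f([[248,450],[500,452],[245,205],[507,207]]),.041); print(w,w.mean(0))
p,o,_=pose(); print(p); plan([.590,-.066,.2],np.pi/2-.076)
```

```text
[[ 0.46604876 -0.30615475  0.028     ]]
[[ 0.44329734 -0.32604203  0.041     ]
 [ 0.48571332 -0.3296549   0.041     ]
 [ 0.44666964 -0.28372451  0.041     ]
 [ 0.48928133 -0.28733171  0.041     ]] [ 0.46624041 -0.30668829  0.041     ]
[ 0.46548224 -0.28992466  0.19994043]
tool shift mm [ 2.327e+02  1.072e+02 -1.000e-01] turn [-0.0001 -0.      0.0001]  after turn shift [ 2.327e+02  1.072e+02 -1.000e-01] n 1
```

Emit:
apply_moves(
  increments="70 40 17 0 0 0 0;70 40 18 0 0 0 0;70 40 18 0 0 0 0;70 40 18 0 0 0 0;70 40 18 0 0 0 0;70 40 18 0 0 0 0;70 20 0 0 0 0 0;70 0 0 0 0 0 0",
)

```text
clock: 10.4
position: [0.5916, -0.038, 0.1998]
ee_rot: [-2.302, -2.138, 0.001]
ft_force: [0.5, -0.1, 0.8]
gripper_width: 0.0698
grip_force: 0.0
```

Emit:
apply_moves(
  increments="70 0 0 0 0 0 0;70 0 0 0 0 0 0;70 0 0 0 0 0 0",
)

```text
clock: 10.78
position: [0.5919, -0.0395, 0.2]
ee_rot: [2.305, 2.134, -0.0]
ft_force: [-0.4, -0.7, -0.6]
gripper_width: 0.0699
grip_force: 0.0
```

Run:
```python
from h import *
im,K,C=wcam("w4"); p,o,s=pose(); print(p,s["clock"]); np.savez("w4.npz",K=K,C=C)
for n in ("dark_tile","hex_tile_a","pale_tile"):
  for d in cams.outline_of("wrist",n):
    c,rr=circ(K,C,d["pixels"],.02 if n!="hex_tile_a" else .015); ys,xs=np.nonzero(d["pixels"]);print(n,d["confidence"],c,rr,xs.mean(),ys.mean(),xs.min(),xs.max(),ys.min(),ys.max())
```

```text
[ 0.59191472 -0.03934796  0.20002229] 10.825
dark_tile 0.57 [ 0.58928418 -0.04145884] 0.02595629414561821 318.9975159687722 212.4471256210078 289 349 183 241
hex_tile_a 0.77 [ 0.51276411 -0.1254227 ] 0.01988364685548792 251.91801385681293 304.94919168591224 237 264 277 330
hex_tile_a 0.58 [ 0.50473158 -0.04150804] 0.025764547493075825 223.6998491704374 218.42232277526395 193 254 188 248
hex_tile_a 0.58 [ 0.5896784 -0.127036 ] 0.026723237120504797 326.5913441531419 299.8547648772368 297 357 274 325
pale_tile 0.92 [ 0.34673613 -0.17127016] 0.01876490155919779 79.61285714285714 356.93142857142857 50 109 348 363
pale_tile 0.47 [ 0.67503141 -0.20840886] 0.010257367954572523 415.21774193548384 373.5403225806452 411 421 361 386
pale_tile 0.34 [ 0.52525482 -0.31904494] 0.06428265619917385 281.32153127246585 456.8330337886413 183 373 403 479
```

View pics/w4.png

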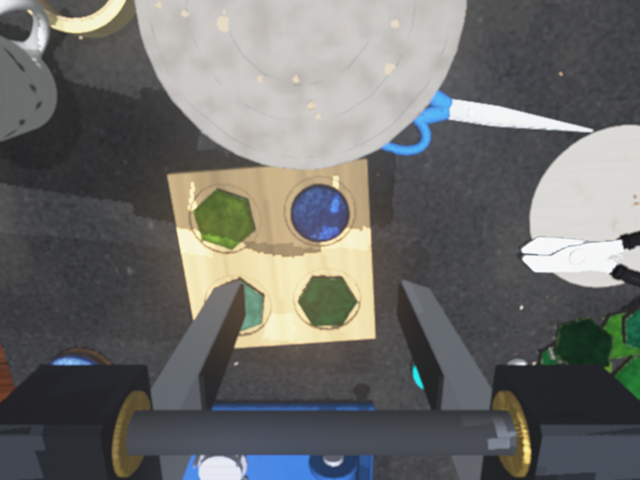

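The wrist view shows the dark tile at (319,212), the only round tile in the tray. The green hex tiles are at (224,218), (245,305) and (327,300). The stand's rim is at y≈165 px, beyond the tray and clear of the gripper body.

Emit:
apply_moves(
  increments="70 -2.3 -1.4 30 0 0 0;70 0 0 40 0 0 0;70 0 0 40 0 0 0;70 0 0 30 0 0 0;70 0 0 22 0 0 0;70 0 0 14 0 0 0;70 0 0 7 0 0 0;70 0 0 3 0 0 0",
)

```text
clock: 11.98
position: [0.5909, -0.0409, 0.0143]
ee_rot: [2.303, 2.136, 0.001]
ft_force: [0.7, -0.4, -0.5]
gripper_width: 0.0702
grip_force: 0.0
```

Emit:
apply_moves(
  increments="70 0 0 0 0 0 0;62 0 0 0 0 0 0;56 0 0 0 0 0 0;48 0 0 0 0 0 0;48 0 0 0 0 0 0;48 0 0 0 0 0 0",
)

```text
clock: 12.72
position: [0.5906, -0.0409, 0.0142]
ee_rot: [2.304, 2.136, 0.0]
ft_force: [-0.2, -0.3, 2.0]
gripper_width: 0.0497
grip_force: 12.0
```

Emit:
apply_moves(
  increments="48 0 0 -5 0 0 0;48 0 0 -15 0 0 0;48 0 0 -30 0 0 0;48 0 0 -36 0 0 0;48 0 0 0 0 0 0;48 0 0 0 0 0 0;48 0 0 0 0 0 0",
)

```text
clock: 13.6
position: [0.5893, -0.0405, 0.0983]
ee_rot: [-2.302, -2.134, 0.002]
ft_force: [0.3, -0.1, -0.4]
gripper_width: 0.0496
grip_force: 11.8
```

Run:
```python
from h import *
im,K,C=wcam("w5"); p,o,s=pose(); print(p,s["clock"],s["gripper_width"])
for n in ("dark_tile","tray"):
  for d in cams.outline_of("wrist",n):
    z=p[2]+.006; c,rr=circ(K,C,d["pixels"],z); print(n,d["confidence"],c,rr,"tool",o.inv().apply(np.r_[c,z]-p).round(4))
plan([.4668,-.3062,p[2]],np.pi/2-.076)
```

```text
[ 0.58937665 -0.04057238  0.0983476 ] 13.65 0.04977669287300103
dark_tile 0.87 [ 0.58814839 -0.04078773] 0.026244938362053084 tool [-0.0003 -0.0012 -0.006 ]
tray 0.96 [ 0.55972223 -0.02048394] 0.049376330253065565 tool [ 0.0178 -0.0311 -0.0059]
tool shift mm [-274.1 -102.5    0.5] turn [-0.002  -0.0004  0.0004]  after turn shift [-274.1 -102.4    0.4] n 1
```

Emit:
apply_moves(
  increments="48 -25 -30 0 0 0 0;48 -36 -30 0 0 0 0;48 -37 -30 0 0 0 0;48 -37 -12.2 0 0 0 0;48 -37 0 0 0 0 0;48 -37 0 0 0 0 0;48 -37 0 0 0 0 0;48 -28.1 0 0 0 0 0",
)

```text
clock: 14.75
position: [0.4674, -0.3078, 0.0995]
ee_rot: [-2.304, -2.135, 0.0]
ft_force: [0.5, -0.7, -1.0]
gripper_width: 0.0499
grip_force: 11.8
```

Emit:
apply_moves(
  increments="48 0 0 15 0 0 0;48 0 0 15 0 0 0;48 0 0 10 0 0 0;48 0 0 0 0 0 0;48 0 0 0 0 0 0",
)

```text
clock: 15.38
position: [0.4682, -0.3062, 0.0602]
ee_rot: [2.303, 2.136, 0.0]
ft_force: [0.5, -0.3, 0.1]
gripper_width: 0.0497
grip_force: 11.8
```

Run:
```python
from h import *
im,K,C=wcam("w6"); p,o,s=pose(); print(p,s["clock"],s["gripper_width"])
for d in cams.outline_of("wrist","dark_tile"):
    z=p[2]+.006; c,rr=circ(K,C,d["pixels"],z); print(d["confidence"],c,rr,"tool",o.inv().apply(np.r_[c,z]-p).round(4))
plan([.4671,-.3061,.0345],np.pi/2-.076)
```

```text
[ 0.46831179 -0.30645685  0.06051719] 15.425 0.049855505086283815
0.74 [ 0.46715224 -0.3062722 ] 0.026129637807829884 tool [ 0.0001 -0.0012 -0.006 ]
0.56 [ 0.47682111 -0.18305838] 0.0076094730089454575 tool [ 0.1237 -0.0008 -0.0061]
tool shift mm [ 0.4 -1.3 26.1] turn [0.0009 0.0008 0.0008]  after turn shift [ 0.4 -1.3 26.1] n 1
```

Emit:
apply_moves(
  increments="48 0 -1.1 6 0 0 0;48 0 0 5 0 0 0;48 0 0 4 0 0 0;48 0 0 4 0 0 0;48 0 0 3 0 0 0;48 0 0 2 0 0 0;48 0 0 1.5 0 0 0;48 0 0 0 0 0 0",
)

```text
clock: 16.48
position: [0.4668, -0.3063, 0.0344]
ee_rot: [-2.304, -2.136, 0.0]
ft_force: [-0.3, 0.1, -0.7]
gripper_width: 0.0498
grip_force: 11.8
```

Emit:
apply_moves(
  increments="54 0 0 0 0 0 0;60 0 0 0 0 0 0;70 0 0 0 0 0 0;70 0 0 -5 0 0 0;70 0 0 -25 0 0 0;70 0 0 -30 0 0 0;70 0 0 0 0 0 0;70 0 0 0 0 0 0",
)

```text
clock: 17.48
position: [0.4663, -0.3059, 0.0936]
ee_rot: [-2.303, -2.135, 0.0]
ft_force: [-0.3, 0.4, -0.5]
gripper_width: 0.0703
grip_force: 0.0
```

Run:
```python
from h import *
im,K,C=wcam("w7"); p,o,s=pose(); print(p,s["clock"])
for d in cams.outline_of("wrist","dark_tile"):
    c,rr=circ(K,C,d["pixels"],.04); print(d["confidence"],c,rr)
x,y=proj(K,C,[.4665,-.3055,.04])[0].astype(int); print(x,y)
c=cv2.resize(im[y-60:y+60,x-75:x+75,::-1],None,fx=5,fy=5,interpolation=cv2.INTER_CUBIC); cv2.imwrite("pics/c7.png",c)
plan([.335,-.3103,p[2]],np.pi/2-.076)
```

```text
[ 0.46606313 -0.30566107  0.09306462] 17.525
0.77 [ 0.4655867 -0.306863 ] 0.025817757114694608
322 259
tool shift mm [-1.460e+01 -1.303e+02  1.000e-01] turn [-0.002  -0.0017  0.0005]  after turn shift [ -14.6 -130.3   -0.2] n 1
```

View pics/c7.png

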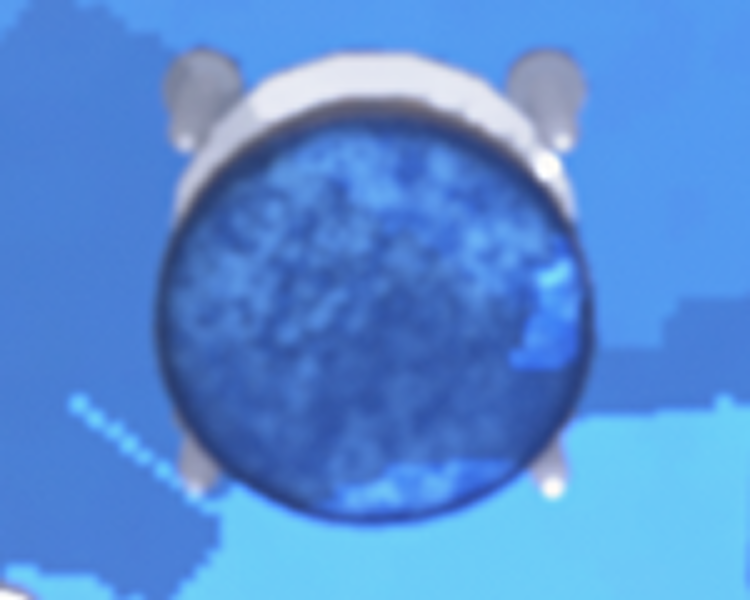

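The dark tile sits flat between the four pins. Next, the pale tile.

Emit:
apply_moves(
  increments="70 -2 -20 0 0 0 0;70 -4 -38 0 0 0 0;70 -4 -38 10 0 0 0;70 -4 -34 15 0 0 0;70 0 0 25 0 0 0;70 0 0 20 0 0 0;70 0 0 12 0 0 0;70 0 0 5 0 0 0",
)

```text
clock: 18.58
position: [0.3358, -0.3099, 0.0064]
ee_rot: [-2.302, -2.135, -0.0]
ft_force: [-0.1, -0.1, -0.3]
gripper_width: 0.0701
grip_force: 0.0
```

Emit:
apply_moves(
  increments="70 0 0 0 0 0 0;60 0 0 0 0 0 0;54 0 0 0 0 0 0;48 0 0 0 0 0 0;48 0 0 0 0 0 0;48 0 0 0 0 0 0",
)

```text
clock: 19.32
position: [0.3363, -0.3108, 0.0079]
ee_rot: [2.303, 2.136, -0.0]
ft_force: [-0.6, -0.3, 3.5]
gripper_width: 0.0499
grip_force: 12.0
```

Emit:
apply_moves(
  increments="48 0 0 -5 0 0 0;48 0 0 -15 0 0 0;48 0 0 -30 0 0 0;48 0 0 -40 0 0 0;48 0 0 -20 0 0 0;48 0 0 0 0 0 0;48 0 0 0 0 0 0",
)

```text
clock: 20.2
position: [0.3357, -0.3099, 0.1168]
ee_rot: [-2.303, -2.135, -0.0]
ft_force: [-0.5, -0.1, -0.4]
gripper_width: 0.0503
grip_force: 12.0
```

Run:
```python
from h import *
im,K,C=wcam("w8"); p,o,s=pose(); print(p,s["clock"],s["gripper_width"])
for d in cams.outline_of("wrist","pale_tile"):
    z=p[2]+.008; c,rr=circ(K,C,d["pixels"],z); print(d["confidence"],c,rr,"tool",o.inv().apply(np.r_[c,z]-p).round(4))
plan([.5903,-.041,p[2]],np.pi/2-.076)
```

```text
[ 0.3355698  -0.30973857  0.11636084] 20.25 0.050310710717797906
0.85 [ 0.33739576 -0.20906973] 0.02110153779399613 tool [ 0.1005 -0.0058 -0.0078]
0.72 [ 0.33487539 -0.30746472] 0.025688644700653098 tool [ 0.0022 -0.0009 -0.008 ]
tool shift mm [2.871e+02 2.338e+02 1.000e-01] turn [-0.0015 -0.002   0.0005]  after turn shift [ 2.872e+02  2.336e+02 -2.000e-01] n 1
```

Emit:
apply_moves(
  increments="48 20 16 0 0 0 0;48 40 33 0 0 0 0;48 40 33 0 0 0 0;48 40 33 0 0 0 0;48 40 33 0 0 0 0;48 40 33 0 0 0 0;48 40 33 0 0 0 0;48 25.5 19.6 0 0 0 0",
)

```text
clock: 21.3
position: [0.5911, -0.0414, 0.116]
ee_rot: [-2.301, -2.137, 0.002]
ft_force: [0.3, -0.6, -0.4]
gripper_width: 0.0501
grip_force: 12.0
```

Emit:
apply_moves(
  increments="48 0 0 25 0 0 0;48 0 0 25 0 0 0;48 0 0 20 0 0 0;48 0 0 10 0 0 0;48 0 0 0 0 0 0;48 0 0 0 0 0 0",
)

```text
clock: 22.05
position: [0.5913, -0.0437, 0.0384]
ee_rot: [2.303, 2.135, 0.001]
ft_force: [-0.0, -0.9, -0.0]
gripper_width: 0.0502
grip_force: 12.0
```

Run:
```python
from h import *
im,K,C=wcam("w9"); p,o,s=pose(); print(p,s["clock"])
for d in cams.outline_of("wrist","pale_tile")[:2]:
    z=p[2]+.006; c,rr=circ(K,C,d["pixels"],z); print(d["confidence"],c,rr,"tool",o.inv().apply(np.r_[c,z]-p).round(4))
plan([.5903,-.041,.016],np.pi/2-.076)
```

```text
[ 0.59138939 -0.04373976  0.03856687] 22.1
0.69 [ 0.59036647 -0.04190665] 0.02616724618580784 tool [ 0.0017 -0.0011 -0.006 ]
tool shift mm [ 2.6 -1.3 22.6] turn [0.002  0.0004 0.0004]  after turn shift [ 2.6 -1.3 22.6] n 1
```

Emit:
apply_moves(
  increments="48 0.5 -1 8 0 0 0;48 0 0 7 0 0 0;48 0 0 4 0 0 0;48 0 0 3 0 0 0;48 0 0 0 0 0 0;54 0 0 0 0 0 0;62 0 0 0 0 0 0;70 0 0 0 0 0 0",
)

```text
clock: 23.15
position: [0.5896, -0.0429, 0.0154]
ee_rot: [2.304, 2.136, 0.0]
ft_force: [0.8, 0.3, -0.9]
gripper_width: 0.0681
grip_force: 0.0
```

Emit:
apply_moves(
  increments="70 0 0 -4 0 0 0;70 0 0 -20 0 0 0;70 0 0 -40 0 0 0;70 0 0 -40 0 0 0;70 0 0 -40 0 0 0;70 0 0 -40 0 0 0;70 0 0 0 0 0 0;70 0 0 0 0 0 0",
)

```text
clock: 24.15
position: [0.5892, -0.0427, 0.1993]
ee_rot: [-2.303, -2.136, 0.0]
ft_force: [0.7, -0.5, -1.3]
gripper_width: 0.0702
grip_force: 0.0
```

Run:
```python
from h import *
im,K,C=wcam("w10"); p,o,s=pose(); print(p,s["clock"])
for d in cams.outline_of("wrist","pale_tile")[:3]:
    c,rr=circ(K,C,d["pixels"],.02); print(d["confidence"],c,rr)
x,y=proj(K,C,[.5893,-.0415,.02])[0].astype(int); print(x,y)
cv2.imwrite("pics/c10.png",cv2.resize(im[y-50:y+60,x-90:x+60,::-1],None,fx=5,fy=5,interpolation=cv2.INTER_CUBIC))
for cam in("scene","side"):
  cams.read_camera(cam)
  for d in cams.outline_of(cam,"lever")[:1]: print(cam,d["confidence"])
im=cams.read_camera("scene"); cv2.imwrite("pics/scene1.png",im[:,:,::-1])
```

```text
[ 0.58873528 -0.04262532  0.19831962] 24.2
0.79 [ 0.34615121 -0.17354842] 0.020649586923939003
0.75 [ 0.58826614 -0.04197069] 0.02600202111303783
321 209
scene 0.82
side 0.75
```

View pics/c10.png

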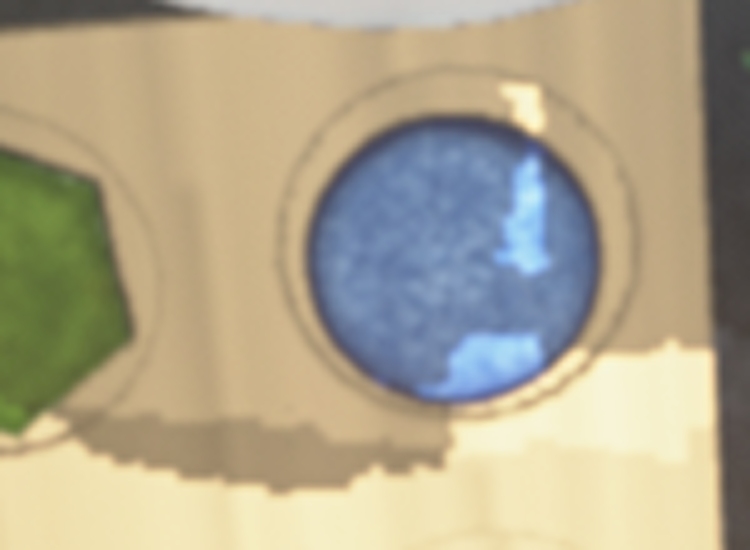

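The pale tile lies flat in the well the dark one came from, at crop (455,260) against a well centre of (458,243). Next is the lever.

Run:
```python
from h import *
plan([.6303,-.2788,.325],np.pi/2-.076)
```

```text
tool shift mm [-232.2   58.6 -126.6] turn [-0.0016 -0.0003  0.0005]  after turn shift [-232.2   58.9 -126.5] n 1
```

Emit:
apply_moves(
  increments="70 0 0 -42 0 0 0;70 -10 10 -42 0 0 0;70 -40 10 -42 0 0 0;70 -45 10 0 0 0 0;70 -45 10 0 0 0 0;70 -45 10 0 0 0 0;70 -45 9 0 0 0 0;70 -42 0 0 0 0 0",
)

```text
clock: 25.5
position: [0.6279, -0.3201, 0.3246]
ee_rot: [-2.303, -2.135, 0.0]
ft_force: [-0.1, -0.4, -0.3]
gripper_width: 0.07
grip_force: 0.0
```

Emit:
apply_moves(
  increments="70 0 0 0 0 0 0;70 0 0 0 0 0 0;70 0 0 0 0 0 0",
)

```text
clock: 25.88
position: [0.6282, -0.3172, 0.3256]
ee_rot: [-2.302, -2.138, -0.0]
ft_force: [-0.3, -0.2, 0.7]
gripper_width: 0.07
grip_force: 0.0
```

Run:
```python
from h import *
im,K,C=wcam("w11"); p,o,s=pose(); print(p,s["clock"])
for X in([.6303,-.3188,.256],): print(proj(K,C,X))
y=np.array([np.sin(.076),np.cos(.076),0]); b=np.array([.6303,-.3188,.264]); print("bar ends",proj(K,C,[b-y*.041,b+y*.041]))
print(cams.spot_in("wrist","grip_bar")[:2])
plan([.6303,-.3188,.237],np.pi/2-.076)
```

```text
[ 0.62821573 -0.31724107  0.32572321] 25.925
[[325.67963818 253.93456117]]
bar ends [[325.49614743 319.67349095]
 [326.18077989 191.00289584]]
[{'at': [0.6233, -0.3184, 0.2559], 'confidence': 0.76}]
tool shift mm [-1.2  2.2 88.8] turn [0.0003 0.0001 0.002 ]  after turn shift [-1.2  2.2 88.8] n 1
```

View pics/w11.png

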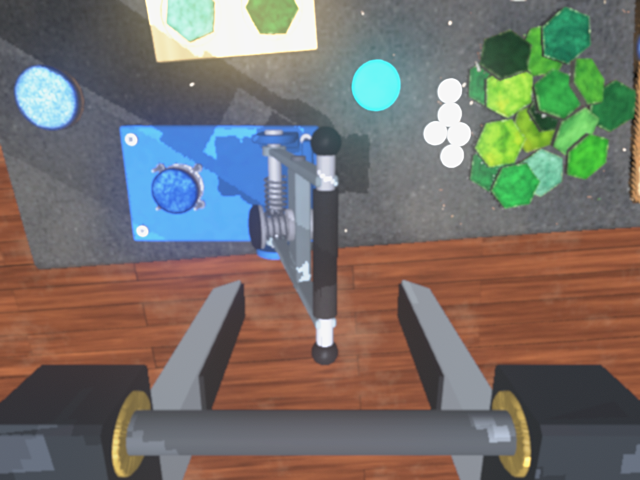

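The black grip bar spans (325,190) to (325,319), exactly where predicted. I'll descend and pinch it.

Emit:
apply_moves(
  increments="70 -1.2 2.2 25 0 0 0;70 0 0 25 0 0 0;70 0 0 20 0 0 0;70 0 0 12 0 0 0;70 0 0 6.8 0 0 0;70 0 0 0 0 0 0;45 0 0 0 0 0 0;30 0 0 0 0 0 0",
)

```text
clock: 26.98
position: [0.6303, -0.3202, 0.2376]
ee_rot: [2.303, 2.135, 0.0]
ft_force: [-0.1, 0.1, -0.2]
gripper_width: 0.0538
grip_force: 0.0
```

Emit:
apply_moves(
  increments="20 0 0 0 0 0 0;10 0 0 0 0 0 0;10 0 0 0 0 0 0;10 0 0 0 0 0 0",
  grip_force=25,
)

```text
clock: 27.48
position: [0.6302, -0.3199, 0.2367]
ee_rot: [2.303, 2.136, 0.0]
ft_force: [2.1, 0.5, 1.0]
gripper_width: 0.0153
grip_force: 25.0
```

Run:
```python
from h import *
p,o,s=pose(); print(p,o.as_rotvec(),s["ft_force"],s["gripper_width"],s["grip_force"])
f=lambda t:np.array([115-190*np.sin(t-.2618),72+190*np.cos(t-.2618)])
ts=np.r_[np.arange(0,1.6,.1),1.6,1.68,1.74,1.78,1.81,1.825]
q=[f(t) for t in ts]
for a,b,t in zip(q,q[1:],ts[1:]): print(round(t,3),"ty,tz",np.round([b[0]-a[0],-(b[1]-a[1])],1),"bar z",b[1].round(1))
```

```text
[ 0.63016686 -0.31993194  0.23666169] [2.30344249e+00 2.13573511e+00 4.85259051e-04] [2.05540894 0.45984922 1.04760271] 0.015288442117041027 25.00669151544571
0.1 ty,tz [-18.6  -4. ] bar z 259.5
0.2 ty,tz [-18.9  -2.1] bar z 261.6
0.3 ty,tz [-19.   -0.2] bar z 261.9
0.4 ty,tz [-18.9   1.7] bar z 260.2
0.5 ty,tz [-18.7   3.6] bar z 256.6
0.6 ty,tz [-18.2   5.4] bar z 251.2
0.7 ty,tz [-17.6   7.2] bar z 244.0
0.8 ty,tz [-16.8   8.9] bar z 235.1
0.9 ty,tz [-15.8  10.5] bar z 224.6
1.0 ty,tz [-14.7  12.1] bar z 212.5
1.1 ty,tz [-13.4  13.5] bar z 199.1
1.2 ty,tz [-12.   14.7] bar z 184.3
1.3 ty,tz [-10.4  15.9] bar z 168.5
1.4 ty,tz [-8.8 16.8] bar z 151.7
1.5 ty,tz [-7.1 17.6] bar z 134.0
1.6 ty,tz [-5.3 18.2] bar z 115.8
1.68 ty,tz [-2.9 14.9] bar z 100.9
1.74 ty,tz [-1.4 11.3] bar z 89.6
1.78 ty,tz [-0.6  7.6] bar z 82.0
1.81 ty,tz [-0.2  5.7] bar z 76.3
1.825 ty,tz [-0.   2.8] bar z 73.4
```

Emit:
apply_moves(
  increments="10 0 -18.6 -4 0 0 0;10 0 -18.9 -2.1 0 0 0;10 0 -19 -0.2 0 0 0;10 0 -18.9 1.7 0 0 0;10 0 -18.7 3.6 0 0 0;10 0 -18.2 5.4 0 0 0;10 0 -17.6 7.2 0 0 0;10 0 -16.8 8.9 0 0 0",
)

```text
clock: 28.48
position: [0.4845, -0.3087, 0.2172]
ee_rot: [2.301, 2.134, 0.004]
ft_force: [2.4, 1.9, 1.7]
gripper_width: 0.0154
grip_force: 25.0
```

Emit:
apply_moves(
  increments="10 0 -15.8 10.5 0 0 0;10 0 -14.7 12.1 0 0 0;10 0 -13.4 13.5 0 0 0;10 0 -12 14.7 0 0 0;10 0 -10.4 15.9 0 0 0;10 0 -8.8 16.8 0 0 0;10 0 -7.1 17.6 0 0 0;10 0 0 0 0 0 0",
)

```text
clock: 29.48
position: [0.4013, -0.3025, 0.113]
ee_rot: [-2.304, -2.135, -0.001]
ft_force: [5.7, 1.5, -0.1]
gripper_width: 0.0151
grip_force: 25.0
```

Run:
```python
from h import *
p,o,s=pose(); print(p,s["clock"],s["ft_force"],s["torque"],s["gripper_width"],s["grip_force"])
n=np.array([.4668,-.3063]); c,sn=np.cos(.076),np.sin(.076)
d=p[:2]-n; X,Y=d[0]*c-d[1]*sn, d[0]*sn+d[1]*c; zb=p[2]+.0188
print("press xy",X,Y,"bar z",zb,"radius",np.hypot(X-.115,zb-.072),"theta",np.arctan2(.115-X,zb-.072)+.2618)
plan([p[0],p[1],p[2]],np.pi/2-.076)
```

```text
[ 0.4012845  -0.30247177  0.11299877] 29.475 [ 5.6969214   1.53634332 -0.13980365] [ 0.3423133  -1.06577024 -0.10291948] 0.015136128832559543 24.999716877937317
press xy -0.06561704911833552 -0.0011572027013008958 bar z 0.1317987724898115 radius 0.19025880169785436 theta 1.5128747429565452
tool shift mm [0. 0. 0.] turn [ 0.     -0.0006 -0.0002]  after turn shift [0. 0. 0.] n 1
```

Emit:
apply_moves(
  increments="10 0 -3.2 12 0 0 0;10 0 -2.4 11 0 0 0;10 0 -1.6 9 0 0 0;10 0 -1 6 0 0 0;10 0 -0.4 4.2 0 0 0;10 0 0 0 0 0 0;10 0 0 0 0 0 0",
)

```text
clock: 30.35
position: [0.3929, -0.3018, 0.0729]
ee_rot: [-2.303, -2.136, 0.001]
ft_force: [-0.2, 3.6, 2.9]
gripper_width: 0.0153
grip_force: 25.0
```

```bash
cat > chk.py <<'E'
from h import *
p,o,s=pose(); print(p,s["clock"],s["ft_force"],s["gripper_width"],s["grip_force"])
n=np.array([.4668,-.3063]); c,sn=np.cos(.076),np.sin(.076)
d=p[:2]-n; X,Y=d[0]*c-d[1]*sn, d[0]*sn+d[1]*c; zb=p[2]+.0188
t=np.arctan2(.115-X,zb-.072)+.2618
print("press xy",X,Y,"bar z",zb,"radius",np.hypot(X-.115,zb-.072),"theta",t,"plunger mm",7.5+(72-zb*1000)/1.65)
E
python3 chk.py
```

```text
[ 0.39287475 -0.30180251  0.07285077] 30.35 [-0.15398697  3.61484625  2.91101045] 0.015321636827392869 25.000909566879272
press xy -0.07405333461990074 -0.001128399459307823 bar z 0.09165076709990642 radius 0.19007187056089844 theta 1.7290252763687646 plunger mm -4.409555818125103
```

Emit:
apply_moves(
  increments="10 0 -0.4 5 0 0 0;10 0 -0.3 4 0 0 0;10 0 -0.1 3 0 0 0;10 0 0 2 0 0 0;10 0 0 1.5 0 0 0;10 0 0 0 0 0 0;10 0 0 0 0 0 0;10 0 0 0 0 0 0",
)

```text
clock: 31.35
position: [0.3918, -0.3017, 0.0574]
ee_rot: [-2.302, -2.135, 0.001]
ft_force: [-4.9, 5.1, 6.4]
gripper_width: 0.0153
grip_force: 25.0
```

```bash
python3 chk.py
python3 - <<'E'
from h import *
for c in("scene","side"): cv2.imwrite(f"pics/{c}2.png",cams.read_camera(c)[:,:,::-1])
E
```

```text
[ 0.3917941  -0.3017419   0.05743794] 31.35 [-4.86129135  5.12847222  6.43895795] 0.015289532107164668 25.001799166202545
press xy -0.07513547134493503 -0.001150018574310364 bar z 0.07623794162841005 radius 0.1901826953558247 theta 1.8103109531026977 plunger mm 4.93155052823633
```

Emit:
apply_moves(
  increments="10 0 0 1.5 0 0 0;10 0 0 1.5 0 0 0;10 0 0 0 0 0 0;10 0 0 0 0 0 0;10 0 0 0 0 0 0;10 0 0 0 0 0 0",
)

```text
clock: 32.2
position: [0.3917, -0.3017, 0.0545]
ee_rot: [-2.302, -2.135, 0.001]
ft_force: [-4.9, 6.0, 7.5]
gripper_width: 0.0153
grip_force: 25.0
```

```bash
python3 chk.py
python3 - <<'E'
from h import *
for c in("scene","side"):
    im=cams.read_camera(c); i=cams.camera_info(c); K=np.array(i["intrinsics"]); C=np.eye(4); C[:3,:3]=R.from_rotvec(i["orientation"]).as_matrix(); C[:3,3]=i["position"]
    u,v=proj(K,C,[.4668,-.3063,.09])[0].astype(int); print(c,u,v)
    a=cv2.resize(im[v-50:v+50,u-50:u+50,::-1],(400,400),interpolation=cv2.INTER_CUBIC)
    out=a if c=="scene" else np.hstack([out,a])
cv2.imwrite("pics/c12.png",out)
E
```

```text
[ 0.3917067  -0.30170773  0.05445747] 32.2 [-4.94243896  5.95774072  7.54348609] 0.015278249180964106 25.002200603485107
press xy -0.07522521220902362 -0.0011225801526977327 bar z 0.07325747038995388 radius 0.19022936837341828 theta 1.8259859933926628 plunger mm 6.737896733361285
scene 188 295
side 318 365
```

View pics/c12.png

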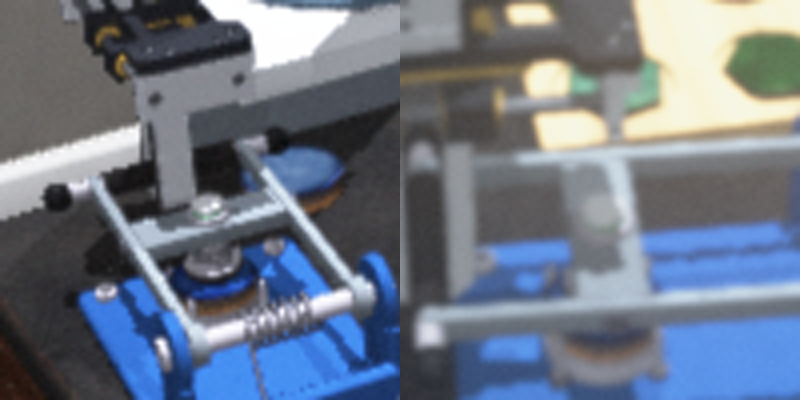

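The crop shows the lever level over the dark tile. A green ring shows at the plunger head (208,208) with no red, and the force of 7.5 N is within the green range.

Emit:
apply_moves(
  increments="10 0 0 0 0 0 0;10 0 0 0 0 0 0;10 0 0 0 0 0 0;10 0 0 0 0 0 0",
)

```text
clock: 32.8
position: [0.3917, -0.3017, 0.0545]
ee_rot: [-2.302, -2.135, 0.001]
ft_force: [-4.1, 4.6, 7.7]
gripper_width: 0.0153
grip_force: 25.0
```

```bash
python3 chk.py; python3 -c "
from rig import r
print(r.sign_off())"
```

```text
[ 0.39172907 -0.30172251  0.05448867] 32.8 [-4.13484532  4.60972628  7.70272718] 0.015305905111314484 25.002188980579376
press xy -0.07520178352243422 -0.001135624857172647 bar z 0.07328866862362372 radius 0.19020614901189825 theta 1.8258211594866514 plunger mm 6.718988712955321
the job is handed in; nothing more can be done
None
```

I swapped the tiles (dark flat in the nest, pale in the dark one's old well) and handed in at 32.8 s with the gripper still holding the lever in the green: plunger about 6.7 mm by calculation, green ring visible, no red; no verdict was returned.

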